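# Load the sample carousel and run it under the height bar

## Task

Take the blue sample carousel off its sloping stand and lower it over the drive shaft and locating pin of the pulled-out loading tray, keeping hold of it until it is down on the shaft and sits flat and fully home. Then let go and push the tray in as far as it goes, so that the carousel passes under the yellow height bar without striking it. Leave the tube rack, the carton and the reagent bottle where they stand.

Things in the scene. Friction and masses are not known exactly. Their poses are not given: they have to be found in the camera images.
- carousel: Loose blue spoked wheel, about 0.28 kg, 120 mm in diameter, 8 mm thick, with ten vials round the rim (tops 22 mm above the underside) and a white hub (36 mm across, up to 27 mm). Origin: centre of the underside; z: its axis, out of the grip. In the underside a 14 mm bore, 24 mm deep, on the axis. At the start it lies on the stand, z 30 degrees from vertical, turned up to 0.6 rad from the stand's x.
- grip (a point): Middle of the carousel's black grip bar, on its axis, 44 mm above the underside; axes as the carousel's. The bar is 40 mm long (along x), 14 mm wide (along y) and runs from 27 to 56 mm above the underside.
- pin_slot (a point): Mouth of the carousel's slot for the locating pin, in the underside, 36 mm from the axis towards the carousel's +x, in that one arm only: a through slot 11 mm long (x) by 8 mm wide (y). Axes as the carousel's.
- stand: Fixed grey stand with a sloping face 150 x 130 mm, 30 degrees from level. Origin: centre of that face, 62 mm above the table, where the carousel's underside lies; z: the face's outward normal, leaning to the robot's side; x up the slope, y level. Two pegs, 10 mm thick and 12 mm high, hold the wheel's lower rim.
- seat (a point): The tray's round dark seat, 110 mm across: point on the drive-shaft axis, 38 mm above the table, where the carousel's underside rests when home (origins and axes then coincide). z up; x from the shaft to the pin; the tray slides in along -y and this point moves with it. The steel shaft is 12 mm in diameter and stands 22 mm above the seat, the top 5 mm tapered.
- pin (a point): Foot of the brass locating pin, on the seat's level, 36 mm from the shaft towards the seat's +x: 6 mm in diameter, 13 mm high, the top 4 mm tapered. Moves with the tray; axes as the seat's.
- push_tab (a point): Centre of the outer face of the tray's green upright tab (70 mm wide along x, 6 mm thick, from 34 to 87 mm above the table; this point 65 mm), 100 mm from the shaft towards the seat's +y. Push it along the seat's -y to slide the tray in. Moves with the tray; axes as the seat's.
- tray (a joint): Position of the loading tray, in m: 0 pulled fully out, 0.14 fully in against its stop (a start is between 0 and 0.02). It slides with about 3 N of friction and stays where it is left.
- gate: Fixed yellow height bar, 12 x 12 mm, along x, on two posts 184 mm apart; underside 100 mm and top 112 mm above the table. A carousel fully home (top 56 mm above the seat) passes 6 mm beneath it. Origin: on the table under the bar's middle; the tray slides under it along its -y. Tray fully out: bar 95 mm from the shaft; fully in: the shaft is 45 mm beyond it.
- tube_rack: Bystander: black rack with four capped tubes, 45 x 100 x 90 mm, origin at the centre of its underside. Not to be moved.
- carton: Bystander: white carton 50 x 35 x 80 mm, origin at the centre of its underside. Not to be moved.
- reagent_bottle: Bystander: reagent jar with a blue cap, 48 mm in diameter, 95 mm high, origin at the centre of its underside. Not to be moved.

How it is judged:
On the way, in this order (a step that is already met when the one before it is completed fails the run):
1. the carousel is lowered over the shaft while still held by the fingers: underside within 12 mm of the seat, on the shaft's axis within 4 mm (z of carousel in the frame of seat below 0.012 m and horizontal distance between carousel and seat below 0.004 m and contact force between the fingers and carousel above 1 N), for 0.05 s.
2. the carousel sits fully home on shaft and pin, let go, with the tray still pulled out (less than 50 mm in) (z of carousel in the frame of seat between -0.003 and 0.003 m and horizontal distance between carousel and seat below 0.003 m and angle between the x axis of carousel and the x axis of seat, either way round below 0.06 rad and angle between the z axis of carousel and the z axis of seat, either way round below 0.04 rad and value of joint tray below 0.05 m and contact force between the fingers and carousel below 0.3 N), for 0.2 s.
3. the tray is fully in (at least 135 mm) with the carousel still home on it (z of carousel in the frame of seat between -0.003 and 0.003 m and horizontal distance between carousel and seat below 0.003 m and angle between the x axis of carousel and the x axis of seat, either way round below 0.06 rad and angle between the z axis of carousel and the z axis of seat, either way round below 0.04 rad and value of joint tray above 0.135 m), for 0.2 s.
At the end, for the whole second after the job is handed in: The carousel lies fully home on the tray's seat (height within 3 mm, centre within 3 mm, turned less than 0.06 rad and tilted less than 0.04 rad from it), the tray is at least 135 mm in, everything is at rest, the robot is clear of it, and the bystanders stand where they were (within 20 mm) (all of step 3 and linear speed of carousel below 0.02 m/s and contact force between each of the arm, the fingers and carousel below 0.3 N); the robot touches nothing.
It fails at once if the carousel strikes the height gate (more than 2 N) (contact force between carousel and gate above 2 N).
It fails at once if a bystander is moved by more than 20 mm (distance of any of tube_rack, carton, reagent_bottle from where it was at the start of the episode above 0.02 m).
It also fails if it takes over 48 s, if anything falls off the work surface, if the arm or the gripper's body presses on something with over 40 N, if the wrist force passes 120 N, or if a joint passes its speed limit or range.

## Robot

A 6-joint arm with a two-finger parallel gripper is mounted at the origin on the work surface. World frame = base frame: x ahead of the robot, y to its left, z up, the work surface at z = 0. Lengths are in m, angles in rad, forces in N, time in s.
With the tool pointing down it reaches from about 0.3 to 0.875 m from the base axis. Payload 6.4 kg.
Tool frame: the origin (TCP) lies between the finger pads; the fingertips stand ctrl.tip_extent ahead of it and the grasp point (between the pads) is the TCP (ctrl.tip_extent is the distance from the TCP to the fingertips, in m); z points along the fingers, y is the line along which they close (so a half turn about z gives the same grasp; the last joint's range is limited). The gripper opens to 85 mm and grips with 20 to 120 N. Pads are 22 mm wide; open, the fingers measure 114 mm over their backs; the gripper's body (76 mm by 85 mm) begins 54 mm behind the grasp point. The pads swing forward as they close: fully open they stand 13 mm farther back than shut.
Start: joints at [-1.367, 0.181, 1.607, -0, 1.354, -0.206], TCP at [0.229, -0.527, 0.25] pointing down, gripper open.
Joint ranges: [-2.99, 2.99], [-0.89, 2.07], [0.3, 2.58], [-1.14, 4.28], [0, 2.63], [-3.12, 3.12]. Speed limits (rad/s): [2.57, 2.57, 3.01, 3.14, 3.14, 3.14].

## Interface

Orientations are given as a unit quaternion [w, x, y, z].
In Python, from bench import ctrl gives the robot as it stands.
- The arm moves only by the tool send_rows, never from a script. Its arguments are lists of equal length, an entry for each row: "dr": the turn, a rotation vector about the tool's x, y, z in units of 6 degrees (1.0 is 6 degrees), a list of three; "xyz": the shift along the tool's x, y, z in cm, a list of three; "jaw": the opening in per cent of the stroke, from 0 (shut) to 100 (fully open). In form: {"dr": [[wx, wy, wz], ...], "xyz": [[dx, dy, dz], ...], "jaw": [jaw, ...]}. A call has exactly 8 rows; each row is the pose to reach, as a shift and turn from the pose commanded when the call began, along the tool's axes at that moment; what a row does not reach only later rows make up. A row lasts 1/8 s, in which the tool goes at most 62.5 mm and 10.7 degrees, less where a joint would pass 70% of its speed; a pose out of reach is approached as far as the arm can. A call with a gripper value outside its range is refused whole. The fingers move at their own pace and stop on an object; the grip force is fixed at half the most. Time passes only in rows, so rows that repeat a pose let the fingers close, or fill a call up. It gives the time, the measured TCP pose, the force, the opening and the grip force at its end, in the units of the state.
- ctrl.get_obs(): the state, without advancing time (a new reading comes with each control period).
- ctrl.camera(name): name is "side" or "top"; returns the picture (420x560x3 uint8, red, green, blue); there is no depth.
- ctrl.calibration(name): a dict with "camera_matrix" (3x3 intrinsics, pixels), "world_from_camera" (4x4, takes a point from camera to world coordinates). Camera axes: x right, y up, looking along -z (the intrinsics and any distortion apply to the point x, -y, -z); pixel columns grow to the right and rows downward; lengths in m; the calibration is good to about 2 mm. A picture is of the moment at which its call begins. calibration takes no time and is no camera call.
- ctrl.hand_in(): hands the job in; it is judged then, once.
The state is a dict: "time_s": time; "q": joint angles; "dq": joint speeds; "joint_efforts": joint torques, N m; "eef_pos": TCP position; "eef_rot": TCP orientation; "wrist_force": force on the tool from outside, world axes, zero at the start; "torque": the same for the moment, N m; "opening": opening from 0.0 (shut) to 1.0 (fully open); "grasp_force": force on a finger pad.
Only numpy, scipy, OpenCV 4.12 (cv2) and the standard library are available. Lean on these libraries where they do the work, as an engineer would, in place of code of your own. Each camera call takes 0.05 s, during which the arm holds its last target. There are 200 camera calls.

## Working session

There is one attempt and no reset: what is moved stays moved. The work goes in short steps, Python scripts to look and compute and a tool call to move; the robot and the scene stay as the last step left them, time stands still between calls to the robot, and variables do not carry over. Pictures are saved under pics/ and viewed, at most 10 in all, crops included, and the job is handed in when it is done.

Besides the shell and the picture viewer there is one more tool, called in YAML: its name, and indented under it one key for each argument. send_rows: Moves the arm, as the interface text tells. Its arguments: {"type":"object","properties":{"dr":{"type":"array","items":{"type":"array","items":{"type":"number"}}},"xyz":{"type":"array","items":{"type":"array","items":{"type":"number"}}},"jaw":{"type":"array","items":{"type":"number"}}},"required":["dr","xyz","jaw"]}

```bash
mkdir -p pics; ls
python3 - <<'E'
from bench import ctrl
import cv2,numpy as np
np.set_printoptions(precision=4,suppress=True)
for n in("side","top"):
    im=ctrl.camera(n); cv2.imwrite(f"pics/{n}0.png",im[:,:,::-1]); c=ctrl.calibration(n); print(n,{k:np.array(v) for k,v in c.items()})
print(ctrl.get_obs(),ctrl.tip_extent)
E
```

```text
pics
side {'camera_matrix': array([[525.1215,   0.    , 271.5942],
       [  0.    , 525.1215, 215.1496],
       [  0.    ,   0.    ,   1.    ]]), 'world_from_camera': array([[-0.9979,  0.0308, -0.0577,  0.4626],
       [-0.0653, -0.5195,  0.852 ,  1.2877],
       [-0.0037,  0.8539,  0.5204,  0.7779],
       [ 0.    ,  0.    ,  0.    ,  1.    ]])}
top {'camera_matrix': array([[440.026 ,   0.    , 277.6277],
       [  0.    , 440.026 , 214.7726],
       [  0.    ,   0.    ,   1.    ]]), 'world_from_camera': array([[-0.0236,  0.9896, -0.1421,  0.4318],
       [-0.9995, -0.0263, -0.0175,  0.1656],
       [-0.0211,  0.1416,  0.9897,  1.0785],
       [ 0.    ,  0.    ,  0.    ,  1.    ]])}
{'time_s': 0.1, 'q': array([-1.3673,  0.1815,  1.6079, -0.    ,  1.3538, -0.2063]), 'dq': array([ 0.0034, -0.0004, -0.0029, -0.0014,  0.0009,  0.0001]), 'joint_efforts': array([  0.0004, -44.5874, -35.2239,  -0.0003,   0.004 ,  -0.    ]), 'eef_pos': array([ 0.229 , -0.5269,  0.2495]), 'eef_rot': array([-0.0008,  0.9791,  0.2035, -0.    ]), 'wrist_force': array([ 0.5746, -0.5952, -0.0597]), 'torque': array([-0.0357,  0.0156, -0.068 ]), 'grasp_force': 0.0, 'opening': 1.0016634386514736} 0.019
```

View pics/side0.png

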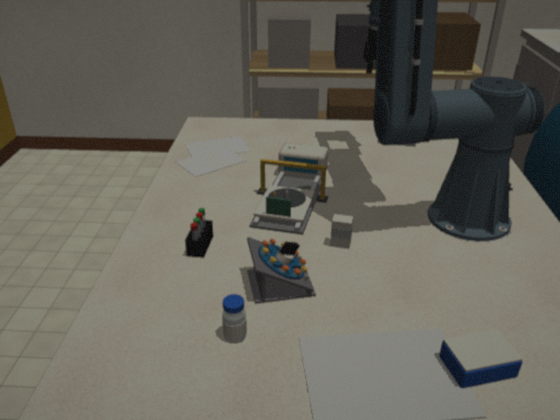

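View pics/top0.png

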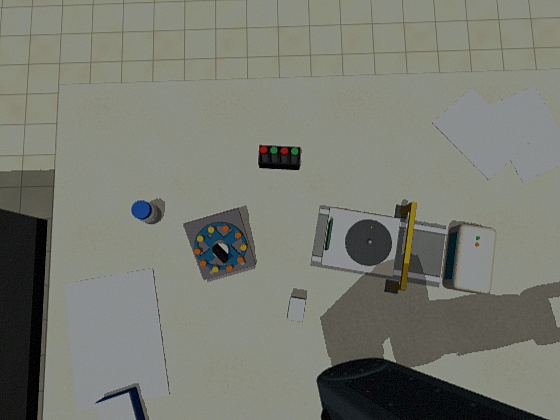

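The side view shows the stand at about (280,270), the tray at (290,200), the bottle at (234,318), the rack at (200,235) and the carton at (342,228). In the top view, the carousel is at (221,248), the shaft at (369,241), the green tab at (329,233), the gate bar at (408,247) and the carton at (297,305). Next I'll zoom in on both.

Run:
```python
import cv2,numpy as np
t=cv2.imread("pics/top0.png");s=cv2.imread("pics/side0.png")
z=lambda im,x,y,w,h,f:cv2.resize(im[y:y+h,x:x+w],None,fx=f,fy=f,interpolation=cv2.INTER_CUBIC)
a=z(t,170,195,100,100,4);b=z(t,310,190,100,100,4)
c=z(s,240,225,80,50,5)[:200];d=z(s,240,150,100,50,4)
top=np.hstack([a,b]);bot=np.hstack([cv2.resize(z(s,240,232,80,50,1),(400,250)[:2],interpolation=cv2.INTER_CUBIC)[:200],d])
cv2.imwrite("pics/z0.png",np.vstack([top,bot]))
```

```text
(no output)
```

View pics/z0.png

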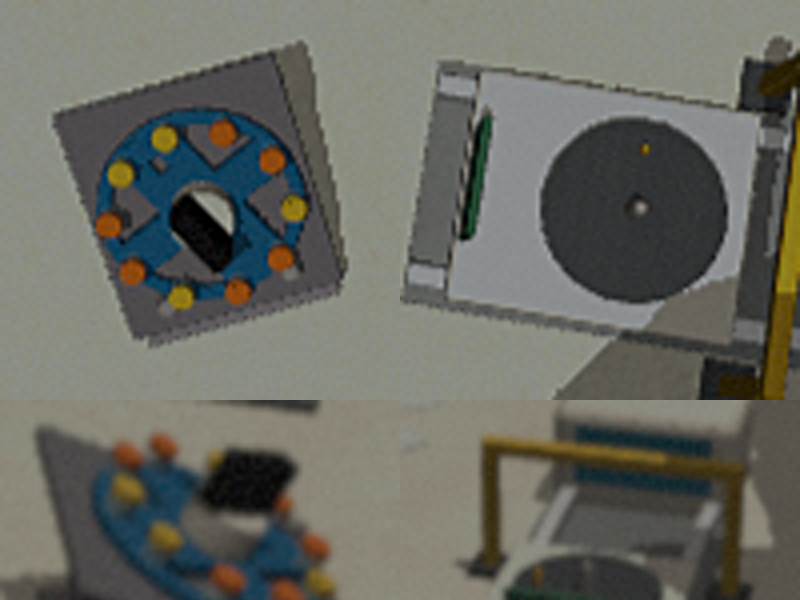

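The zoomed picture shows the bar running from crop (175,200) to (230,265). The slot is a small grey speck at (160,163), to the upper left, so the carousel's +x points that way. On the tray, the shaft tip is at crop (640,208) and the pin at (645,148). Now I'll measure with masks.

```bash
cat > h.py <<'E'
import cv2,numpy as np
from bench import ctrl
from scipy.optimize import least_squares
np.set_printoptions(precision=4,suppress=True)
CAL={n:{k:np.array(v) for k,v in ctrl.calibration(n).items()} for n in("side","top")}
def ray(n,uv):
    K=CAL[n]["camera_matrix"];T=CAL[n]["world_from_camera"]
    uv=np.atleast_2d(uv).astype(float); d=np.c_[uv,np.ones(len(uv))]@np.linalg.inv(K).T
    d=d*[1,-1,-1]@T[:3,:3].T
    return T[:3,3],d
def on(n,uv,p,nrm=(0,0,1)):
    o,d=ray(n,uv);nrm=np.array(nrm);return o+d*((np.array(p)-o)@nrm/(d@nrm))[:,None]
def proj(n,P):
    K=CAL[n]["camera_matrix"];T=CAL[n]["world_from_camera"]
    c=(np.atleast_2d(P)-T[:3,3])@T[:3,:3]*[1,-1,-1]; u=c@K.T; return u[:,:2]/u[:,2:]
def blobs(im,lo,hi,box,amin=4):
    x,y,w,h=box; m=cv2.inRange(cv2.cvtColor(im[y:y+h,x:x+w],cv2.COLOR_BGR2HSV),lo,hi)
    n,l,st,c=cv2.connectedComponentsWithStats(m)
    return [(st[i,4],c[i]+[x,y]) for i in range(1,n) if st[i,4]>=amin],m
E
python3 - <<'E'
from h import *
t=cv2.imread("pics/top0.png");s=cv2.imread("pics/side0.png")
b,_=blobs(t,(5,120,90),(32,255,255),(180,205,80,80));print("vials top",[(a,c.round(1)) for a,c in b])
b,_=blobs(s,(3,120,80),(32,255,255),(245,230,70,60));print("vials side",[(a,c.round(1)) for a,c in b])
hs=cv2.cvtColor(t,cv2.COLOR_BGR2HSV)
for p in [(190,228),(235,212),(240,285-8),(250,260),(340,270),(450-310+170,0)]:print(p,t[p[1],p[0]],hs[p[1],p[0]])
print("seat px",t[250,360],hs[250,360],"plate",t[215,360])
# seat disc
g=cv2.cvtColor(t,cv2.COLOR_BGR2GRAY)[215:270,340:398];m=(g<95).astype(np.uint8)*255
c=max(cv2.findContours(m,cv2.RETR_EXTERNAL,cv2.CHAIN_APPROX_NONE)[0],key=cv2.contourArea);e=cv2.fitEllipse(c);print("seat ell",np.add(e[0],[340,215]),e[1:])
print(on("top",np.add(e[0],[340,215]),(0,0,.038)))
print(g[20:34,24:36]);print(cv2.cvtColor(t,cv2.COLOR_BGR2HSV)[222:234,465-310+310-2-5-88:0+376].shape)
b,_=blobs(t,(15,110,60),(35,255,255),(355,215,30,25),1);print("pin",b)
b,m=blobs(t,(45,60,20),(95,255,255),(315,210,30,50));print("tab",b)
E
```

```text
vials top [(np.int32(32), array([210.5, 229.3])), (np.int32(35), array([225.1, 228. ])), (np.int32(30), array([237.5, 234.7])), (np.int32(32), array([199.5, 238.3])), (np.int32(33), array([242.9, 246.7])), (np.int32(30), array([196.5, 250.9])), (np.int32(30), array([239.5, 259.3])), (np.int32(30), array([202.5, 262.7])), (np.int32(32), array([228.8, 267.7])), (np.int32(27), array([214.7, 269.2]))]
vials side [(np.int32(15), array([272.2, 240.7])), (np.int32(18), array([265. , 242.5])), (np.int32(22), array([265.2, 249.2])), (np.int32(6), array([296.3, 252.5])), (np.int32(21), array([272.5, 259.1])), (np.int32(19), array([302.8, 260.9])), (np.int32(22), array([284.9, 267.3])), (np.int32(19), array([303.3, 268.2])), (np.int32(22), array([297. , 270.2]))]
(190, 228) [78 74 78] [150  13  78]
(235, 212) [77 74 78] [158  13  78]
(240, 277) [133 143 142] [ 33  18 143]
(250, 260) [79 78 78] [120   3  79]
(340, 270) [ 94 101 100] [ 34  18 101]
(310, 0) [126 144 140] [ 37  32 144]
seat px [56 56 54] [90  9 56] plate [143 141 138]
seat ell [368.0321 242.2419] ((45.23796844482422, 46.31845855712
[... 177 characters left out ...]
2  53  49  50  51  52  51  50]
 [ 52  52  54  53  37  33  52  52  49  52  51  49]
 [ 55  52  51  40  30  26  34  46  50  49  52  50]
 [ 50  53  49  32  41  70  74  47  44  53  55  48]
 [ 53  55  33  33  57 117 138  90  46  51  50  52]
 [ 54  54  35  40  61 107 128  85  44  49  48  48]
 [ 53  55  43  45  55  75  83  57  51  50  48  50]
 [ 53  53  52  44  46  56  50  50  50  51  47  50]
 [ 51  53  54  50  50  49  51  53  50  51  52  50]
 [ 52  52  53  53  50  52  50  46  49  50  51  47]
 [ 51  53  53  51  49  53  50  53  53  53  50  51]
 [ 54  54  54  50  50  52  51  49  53  52  50  49]]
(12, 6, 3)
pin [(np.int32(8), array([370.875, 226.875]))]
tab [(np.int32(76), array([329.0789, 233.7368]))]
```

```bash
cat >> h.py <<'E'
def tri(a,b):
    o1,d1=ray("top",a);o2,d2=ray("side",b);out=[]
    for x,y in zip(d1,d2):
        k=np.linalg.lstsq(np.c_[x,-y],o2-o1,rcond=None)[0];out.append((o1+x*k[0]+o2+y*k[1])/2)
    return np.array(out)
E
python3 - <<'E'
from h import *
t=cv2.imread("pics/top0.png");s=cv2.imread("pics/side0.png")
V=np.array([c for a,c in blobs(t,(5,120,90),(32,255,255),(180,205,80,80))[0]])
S=np.array([c for a,c in blobs(s,(3,120,80),(32,255,255),(245,230,70,60))[0]])
# stand yaw from face outline
g=t.astype(int);m=((abs(g-78).max(2)<9)).astype(np.uint8)*255;m[:200]=0;m[295:]=0;m[:,:175]=0;m[:,265:]=0
m=cv2.morphologyEx(m,cv2.MORPH_OPEN,np.ones((3,3)));c=max(cv2.findContours(m,0,1)[0],key=cv2.contourArea)
h=cv2.convexHull(c);q=cv2.approxPolyDP(h,5,True)[:,0];print("face corners",q.tolist())
psi=.28
for it in range(1):
    n=np.array([-.5*np.cos(psi),-.5*np.sin(psi),np.cos(np.pi/6)])
    p0=on("top",V.mean(0)[None],(0,0,.081))[0]
    P=on("top",V,p0,n);print("centre",P.mean(0),"r",np.linalg.norm(P-P.mean(0),axis=1)*1e3)
    pr=proj("side",P)
    D=np.linalg.norm(pr[:,None]-S[None],axis=2);j=D.argmin(1);ok=D.min(1)<4;print("side match",D.min(1),(S[j]-pr)[ok].mean(0))
    X=tri(V[ok],S[j[ok]]);ctr=X.mean(0);
    u,sv,vt=np.linalg.svd(X-ctr);nn=vt[2]*np.sign(vt[2][2]);print("tri plane n",nn,"tilt",np.degrees(np.arccos(nn[2])),"yaw",np.arctan2(-nn[1],-nn[0]),"resid",sv)
# bar
gg=cv2.cvtColor(t,cv2.COLOR_BGR2GRAY);b=np.zeros_like(gg);b[235:270,205:235]=(gg[235:270,205:235]<38)*255
c=max(cv2.findContours(b,0,1)[0],key=cv2.contourArea);print("bar",cv2.minAreaRect(c),cv2.contourArea(c))
# tray edges
w=(gg>125).astype(np.uint8)*255;z=np.zeros_like(w);z[200:290,316:402]=w[200:290,316:402]
g2=gg[205:270,345:395]
ed=[]
for x in range(332,395):   # upper long edge of the plate: first bright->dark crossing going up from inside
    col=gg[200:222,x].astype(int);d=np.diff(col);ed.append((x,200+d.argmax()+.5,d.max()))
ed=np.array(ed);print(ed[::8])
k=np.polyfit(ed[:,0],ed[:,1],1);r=ed[:,1]-np.polyval(k,ed[:,0]);ok=abs(r)<1.5;k=np.polyfit(ed[ok,0],ed[ok,1],1)
A=on("top",[[335,np.polyval(k,335)],[395,np.polyval(k,395)]],(0,0,.036));d=A[1]-A[0];print("edge ok",ok.sum(),"tray dir",d,"seat yaw",np.arctan2(d[0],-d[1]))
sh=on("top",[[369.45,241.5]],(0,0,.060))[0];pn=on("top",[[370.9,226.9]],(0,0,.050))[0]
print("shaft",sh,"pin",pn,"yaw",np.arctan2(*(pn-sh)[[1,0]]),"len",np.linalg.norm((pn-sh)[:2]))
tb=on("top",[[329.1,233.7]],(0,0,.08));print("tab",tb)
for nm,p in [("carton",(297,299)),("bottle",(143,209)),("rack",(280,150))]:print(nm,on("top",[p],(0,0,.09)))
E
```

```text
face corners [[238, 211], [243, 230], [190, 243], [186, 224]]
centre [0.5004 0.3165 0.0807] r [52.3977 52.3861 52.553  52.3399 52.4775 52.4606 52.5807 52.0106 52.427
 52.7701]
side match [ 0.5795  0.5248  0.5582  0.862  11.5571  0.9878  1.7628  0.5614  0.7361
  0.7643] [0.2815 0.6844]
tri plane n [-0.4844 -0.1337  0.8646] tilt 30.16861607455921 yaw 0.2692499194719498 resid [0.1179 0.1034 0.0012]
bar ((223.00001525878906, 250.5000457763672), (20.50609588623047, 16.263456344604492), 45.0) 176.5
[[332.  207.5  37. ]
 [340.  208.5  42. ]
 [348.  209.5  35. ]
 [356.  211.5  43. ]
 [364.  212.5  71. ]
 [372.  213.5  51. ]
 [380.  215.5  45. ]
 [388.  216.5  49. ]]
edge ok 63 tray dir [-0.0274 -0.1413  0.    ] seat yaw -0.19129719724007752
shaft [ 0.5101 -0.0268  0.06  ] pin [ 0.545  -0.0339  0.05  ] yaw -0.20034164734996393 len 0.035603441420311084
tab [[0.5287 0.0674 0.08  ]]
carton [[0.3849 0.1448 0.09  ]]
bottle [[0.5953 0.491  0.09  ]]
rack [[0.7253 0.1741 0.09  ]]
```

Run:
```python
from h import *
t=cv2.imread("pics/top0.png")
V=np.array([c for a,c in blobs(t,(5,120,90),(32,255,255),(180,205,80,80))[0]])
psi=.272;ex=np.array([np.cos(psi)*np.cos(np.pi/6),np.sin(psi)*np.cos(np.pi/6),.5]);ey=np.array([-np.sin(psi),np.cos(psi),0]);n=np.cross(ex,ey)
P=on("top",V,on("top",V.mean(0)[None],(0,0,.081))[0],n);c=P.mean(0)
print("vial ang",np.sort(np.degrees(np.arctan2((P-c)@ey,(P-c)@ex))%36))
O=c-.022*n;print("origin",O,"face centre height there?",O)
h=cv2.cvtColor(t,cv2.COLOR_BGR2HSV)
print(h[231:242,203:219,1])
# speck = low saturation within the blue arm
w=np.clip(110-h[232:240,205:216,1].astype(float),0,None);yy,xx=np.mgrid[232:240,205:216]
m=w*(np.hypot(xx-210,yy-235.7)<3);uv=[(m*xx).sum()/m.sum(),(m*yy).sum()/m.sum()]
S=on("top",[uv],O+.006*n,n)[0]-O;print("speck",uv,"xy",S@ex,S@ey,np.degrees(np.arctan2(S@ey,S@ex)))
g=cv2.cvtColor(t,cv2.COLOR_BGR2GRAY);print(g[238:266,208:232])
for k in range(0,1):print([proj("top",O+.056*n)[0],proj("top",O+.027*n)[0]])
```

```text
vial ang [4.8154 4.8943 4.973  5.1036 5.1431 5.1608 5.1998 5.2525 5.2897 5.4489]
origin [0.511  0.3194 0.0617] face centre height there? [0.511  0.3194 0.0617]
[[204 195 226 228 249 130 226 221 217 224 207  65 221 252 188  22]
 [207 224 213 213 234 165  61 184 204 158 114 234 210 205 232 197]
 [215 200 210 193 225 226 201 108  76 136 247 220 206 217 202 196]
 [219 199 224 208 203 135  29 138 247 231 222 187 226 205 217 218]
 [243 223 198 213 255   9  30  16 112 205 213 200 229 218 200 211]
 [165 247 200 209 207  70  15  30  52 193 229 205 207 187 186 224]
 [ 92 240 200 216 230 221  69  13 147 212 203 205 207 200 207 210]
 [ 93 224 212 209 232 206 255 150 222 206 205 200 200 191 219 244]
 [101 255 202 217 213 216 212 205 202 219 223 192 210 221 219 213]
 [153 237 219 211 195 200 203 203 218 188 238 200 233 233 139  48]
 [139 223 211 197 210 215 205 202 215 206 200 213 144   3  29  36]]
speck [np.float64(209.39352428393525), np.float64(235.4931506849315)] xy 0.032369936465699904 0.014193833956971437 23.676882083882003
[[ 55  34  42  47  54  52  55  56  56  51  47  51  56  57  57  51  4
[... 2119 characters left out ...]
 22  14
   13   6  30  50  55  56]
 [ 55  57  54  67  71  76  76  76  75  76  79  78  56  17   1   4  14   6
    8  23  51  60  55  53]
 [ 54  51  75  76  78  78  76  77  77  75  77  81  78  60  15   1  10  12
   25  49  57  54  52  52]
 [ 43  78  82  80  75  76  79  76  77  75  75  75  78  78  59   5   0  20
   50  56  52  56  50  53]
 [ 28  44  56  81  81  80  80  80  55  77  82  79  77  82  78  53  69  60
   56  60  67  66  62  54]
 [ 52  34  28  43  39  48  57  65  44  52  55  80  80  81  83  78  85  82
   53  68  61  55  51  45]
 [ 57  50  49  47  30  53  39  54  48  36  23  43  48  60  58  50  52  45
   32  55  72  73  63  31]]
[array([219.9219, 255.3984]), array([219.8493, 249.8073])]
```

```bash
cat >> h.py <<'E'
from scipy.spatial.transform import Rotation as R
def cur():
    o=ctrl.get_obs();return np.array(o["eef_pos"]),R.from_quat(np.array(o["eef_rot"])[[1,2,3,0]]),o
def rel(p,Rt,frm=None):
    c,Rc=frm or cur()[:2]
    return Rc.inv().apply(np.array(p)-c)*100,(Rc.inv()*Rt).as_rotvec()/np.radians(6)
psi=.272;O=np.array([.511,.3194,.0617])
_ex=np.array([np.cos(psi)*np.cos(np.pi/6),np.sin(psi)*np.cos(np.pi/6),.5]);_ey=np.array([-np.sin(psi),np.cos(psi),0]);N=np.cross(_ex,_ey)
a=np.radians(23.13);CX=np.cos(a)*_ex+np.sin(a)*_ey
RG=R.from_matrix(np.c_[CX,np.cross(-N,CX),-N])
def down(yaw):
    x=np.array([np.cos(yaw),np.sin(yaw),0]);z=np.array([0,0,-1.]);return R.from_matrix(np.c_[x,np.cross(z,x),z])
E
python3 -c "
from h import *
print(rel(O+.147*N,RG)); print(RG.as_matrix())"
```

```text
(array([ 52.3036, -67.3871,   6.1666]), array([-1.3552,  4.827 , -2.4843]))
[[ 0.6616  0.5747  0.4816]
 [ 0.5923 -0.7944  0.1343]
 [ 0.4598  0.1964 -0.866 ]]
```

send_rows:
  dr:
    - [0,0,0]
    - [0,0,0]
    - [0,0,0]
    - [0,0,0]
    - [0,0,0]
    - [0,0,0]
    - [0,0,0]
    - [0,0,0]
  xyz:
    - [3,-4,0]
    - [6.5,-8.5,0]
    - [10,-13,0]
    - [13.5,-17.5,0]
    - [17,-22,0]
    - [20.5,-26.5,0]
    - [24,-31,0]
    - [27,-35,0]
  jaw: [100,100,100,100,100,100,100,100]

```text
time_s: 1.1
eef_pos: [0.3372, -0.0969, 0.2502]
eef_rot: [0.0, 0.979, 0.203, 0.0]
wrist_force: [0.4, -0.6, 0.6]
opening: 1.004
grasp_force: 0.0
```

```bash
python3 -c "
from h import *
print(cur()[0],cur()[2]['q'],rel(O+.147*N,RG))"
```

```text
[ 0.3372 -0.0969  0.2502] [-0.6223 -0.3802  2.1188  0.0002  1.4026  0.5387] (array([ 25.2373, -32.2676,   6.1211]), array([-1.3387,  4.8283, -2.4809]))
```

send_rows:
  dr:
    - [0,0.5,-0.3]
    - [-0.3,1.2,-0.6]
    - [-0.5,1.8,-0.9]
    - [-0.7,2.4,-1.3]
    - [-0.9,3.1,-1.6]
    - [-1.1,3.8,-2]
    - [-1.3,4.4,-2.3]
    - [-1.34,4.83,-2.48]
  xyz:
    - [3,-4,0.5]
    - [6.5,-8,1]
    - [10,-12.5,2]
    - [13,-17,3]
    - [16.5,-21,4]
    - [19.5,-25.5,5]
    - [22.5,-29.5,5.6]
    - [25.2,-32.3,6.1]
  jaw: [100,100,100,100,100,100,100,100]

```text
time_s: 2.1
eef_pos: [0.4388, 0.3001, 0.1885]
eef_rot: [0.016, 0.911, 0.322, 0.259]
wrist_force: [0.0, -0.2, 0.1]
opening: 1.001
grasp_force: 0.0
```

```bash
python3 - <<'E'
from h import *
c,Rc,o=cur();print(c,o["q"],"to pre",rel(O+.147*N,RG),"to grasp",rel(O+.047*N,RG)[0])
for n,f in(("top",(150,190,140,110)),("side",(220,180,140,110))):
    im=ctrl.camera(n)[:,:,::-1];cv2.imwrite(f"pics/{n}1.png",im)
E
python3 - <<'E'
import cv2,numpy as np
t=cv2.imread("pics/top1.png")[190:300,150:290];s=cv2.imread("pics/side1.png")[190:300,220:360]
cv2.imwrite("pics/z1.png",cv2.resize(np.hstack([t,s]),(800,314),interpolation=cv2.INTER_CUBIC))
E
```

```text
[0.4388 0.3001 0.1885] [ 0.417  -0.1196  2.1393 -0.1241  0.6057  1.3924] to pre (array([0.0902, 0.1257, 0.0202]), array([-0.0142, -0.0116,  0.0251])) to grasp [ 0.078   0.1405 10.0202]
```

View pics/z1.png

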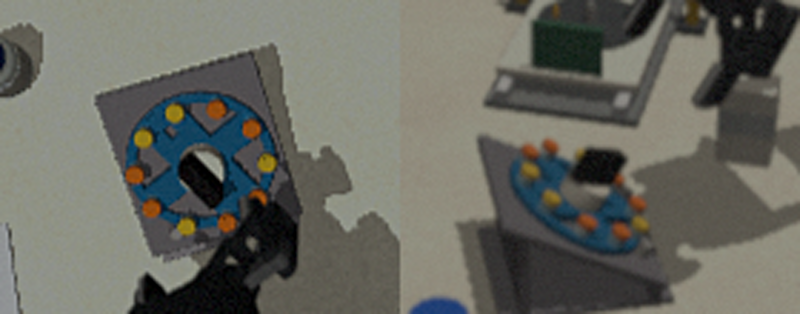

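The fingers sit above the bar along its axis: in the top crop they are at about (210,260), clear of the vials, and the bar is at (200,178). I'll advance along the tool's z axis and grip.

send_rows:
  dr:
    - [0,0,0]
    - [0,0,0]
    - [0,0,0]
    - [0,0,0]
    - [0,0,0]
    - [0,0,0]
    - [0,0,0]
    - [0,0,0]
  xyz:
    - [0.08,0.14,1.5]
    - [0.08,0.14,3]
    - [0.08,0.14,4.5]
    - [0.08,0.14,6]
    - [0.08,0.14,7.5]
    - [0.08,0.14,8.8]
    - [0.08,0.14,9.7]
    - [0.08,0.14,10]
  jaw: [100,100,100,100,100,100,100,100]

```text
time_s: 3.2
eef_pos: [0.4892, 0.3104, 0.1028]
eef_rot: [0.017, 0.912, 0.32, 0.258]
wrist_force: [0.1, -0.9, -0.3]
opening: 1.004
grasp_force: 0.0
```

send_rows:
  dr:
    - [0,0,0]
    - [0,0,0]
    - [0,0,0]
    - [0,0,0]
    - [0,0,0]
    - [0,0,0]
    - [0,0,0]
    - [0,0,0]
  xyz:
    - [0,0,0]
    - [0,0,0]
    - [0,0,0]
    - [0,0,0]
    - [0,0,0]
    - [0,0,0]
    - [0,0,0]
    - [0,0,0]
  jaw: [80,60,40,20,8,5,5,5]

```text
time_s: 4.2
eef_pos: [0.489, 0.3108, 0.1037]
eef_rot: [0.017, 0.911, 0.32, 0.258]
wrist_force: [-4.8, 0.3, 4.1]
opening: 0.152
grasp_force: 58.8
```

send_rows:
  dr:
    - [0,0,0]
    - [0,0,0]
    - [0,0,0]
    - [0,0,0]
    - [0,0,0]
    - [0,0,0]
    - [0,0,0]
    - [0,0,0]
  xyz:
    - [0,0,-0.5]
    - [0,0,-1.5]
    - [0,0,-3]
    - [0,0,-5]
    - [0,0,-7]
    - [0,0,-9]
    - [0,0,-11]
    - [0,0,-12]
  jaw: [5,5,5,5,5,5,5,5]

```text
time_s: 5.2
eef_pos: [0.4306, 0.2943, 0.2079]
eef_rot: [0.017, 0.911, 0.32, 0.258]
wrist_force: [0.2, 0.7, -3.4]
opening: 0.15
grasp_force: 58.9
```

```bash
python3 -c "
from h import *
print(cur()[0],cur()[2]['q'],rel([.510,-.027,.21],down(-.195)))"
```

```text
[0.4306 0.2943 0.2079] [ 0.4128 -0.1786  2.1445 -0.1145  0.6599  1.38  ] (array([-13.6768,  30.126 ,  -0.6766]), array([-0.1642, -5.1523,  8.1183]))
```

send_rows:
  dr:
    - [0,-0.6,1]
    - [0,-1.2,2]
    - [-0.1,-1.9,3]
    - [-0.1,-2.6,4]
    - [-0.1,-3.2,5]
    - [-0.15,-3.9,6.1]
    - [-0.16,-4.5,7.1]
    - [-0.16,-5.15,8.12]
  xyz:
    - [-1.5,3,0]
    - [-3.5,7,-0.3]
    - [-5.2,11,-0.4]
    - [-7,15,-0.5]
    - [-8.5,19,-0.5]
    - [-10.2,23,-0.6]
    - [-12,26.5,-0.7]
    - [-13.7,30.1,-0.7]
  jaw: [5,5,5,5,5,5,5,5]

```text
time_s: 6.2
eef_pos: [0.5103, -0.028, 0.2092]
eef_rot: [-0.0, 0.995, -0.099, -0.001]
wrist_force: [0.5, 0.3, -2.9]
opening: 0.156
grasp_force: 59.1
```

Run:
```python
from h import *
c,Rc,o=cur();print(c,o["q"],rel([.510,-.027,.21],down(-.195)))
for n in("top","side"):cv2.imwrite(f"pics/{n}2.png",ctrl.camera(n)[:,:,::-1])
t=cv2.imread("pics/top2.png")[180:300,290:430];s=cv2.imread("pics/side2.png")[120:240,220:360]
cv2.imwrite("pics/z2.png",cv2.resize(np.hstack([t,s]),(800,343),interpolation=cv2.INTER_CUBIC))
```

```text
[ 0.5103 -0.028   0.2092] [-0.2877  0.081   1.8056  0.0005  1.2572  1.4817] (array([-0.0535, -0.0913, -0.0777]), array([-0.0064,  0.0201, -0.0359]))
```

View pics/z2.png

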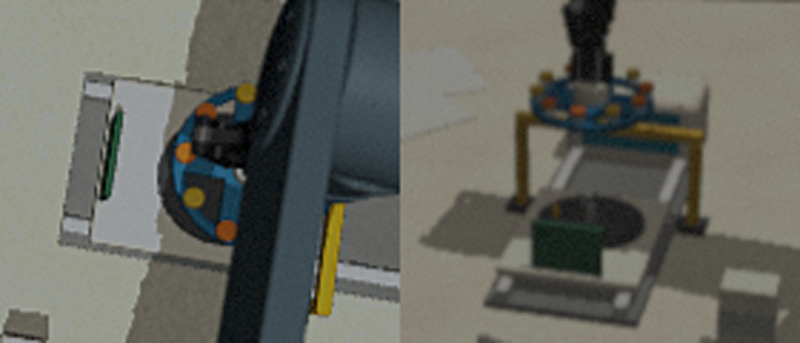

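The carousel is held level above the seat. In the side view it is at crop (590,100), and in the top view the arm hides its right half, leaving 5 vials visible. I'll fit the rigid ring of vials to get its centre and yaw.

```bash
cat >> h.py <<'E'
def ring(x,y,z,yaw):
    a=yaw+np.radians(18+36*np.arange(10));return np.c_[x+.0524*np.cos(a),y+.0524*np.sin(a),np.full(10,z)]
def fitring(n,im,box,x0,z,lo=(3,110,60)):
    B=np.array([c for a,c in blobs(im,lo,(32,255,255),box,10)[0]])
    D=lambda q:np.linalg.norm(proj(n,ring(q[0],q[1],z,q[2]))[None]-B[:,None],axis=2)
    d=D(x0);k=d.min(1)<6;B=B[k];j=d[k].argmin(1)
    f=lambda q:(proj(n,ring(q[0],q[1],z,q[2]))[j]-B).ravel()
    r=least_squares(f,x0,x_scale=[.01,.01,.1],loss="soft_l1");return r.x,len(B),np.round(r.fun.reshape(-1,2),1).tolist()
E
python3 - <<'E'
from h import *
t=cv2.imread("pics/top2.png");s=cv2.imread("pics/side2.png")
for z in(.182,.186):
    print(fitring("top",t,(340,205,50,65),[.51,-.028,-.195],z))
    print(fitring("side",s,(260,140,50,30),[.51,-.028,-.195],z))
b,m=blobs(s,(15,100,60),(35,255,255),(265,180,30,25),1);print("pin side",b)
print(proj("side",[[.5101,-.0268,.06],[.5454,-.0338,.051]]))
g=cv2.cvtColor(s,cv2.COLOR_BGR2GRAY);print(g[182:202,270:302])
E
```

```text
(array([ 0.5091, -0.0261, -0.1941]), 5, [[-0.0, -0.1], [-0.2, 0.6], [0.5, -0.2], [-0.2, -0.1], [-0.0, -0.1]])
(array([ 0.5107, -0.0302, -0.1781]), 4, [[-0.1, 0.1], [0.0, -0.0], [0.0, -0.0], [0.0, -0.0]])
(array([ 0.5087, -0.0254, -0.1942]), 5, [[0.0, -0.2], [-0.2, 0.6], [0.4, -0.3], [-0.2, -0.0], [-0.0, -0.0]])
(array([ 0.5105, -0.0217, -0.1763]), 4, [[0.0, 0.0], [-0.1, -0.0], [-0.0, -0.0], [0.1, -0.0]])
pin side [(np.int32(4), array([274. , 192.5]))]
[[286.0139 190.1519]
 [273.8047 191.3928]]
[[132 133 124 105 112 128 135 130 111  80  73  81  85  84  83  83  83  83
   82  81  81  82  83  83  79  80  82  81  81  82  80  78]
 [133 129 115 106 119 135 134 125  90  70  76  82  84  81  82  83  83  83
   84  81  82  82  81  80  83  82  83  80  79  82  83  80]
 [127 119 106 112 127 135 130 110  80  74  81  82  83  84  86  84  83  82
   81  86  83  82  82  81  82  79  77  80  79  78  82  83]
 [110 102  94 112 121 122 117  96  74  77  81  85  85  82  82  85  82  81
   82  82  82  83  81  80  84  80  83  82  79  82  80  82]
 [ 91  90  88  96  98 100  97  84  79  82  87  82  82  82  84  84  83
[... 1359 characters left out ...]
3  28  30  34  34  29  27  37  33]
 [ 44  43  45  43  46  42  45  41  37  37  39  33  40  32  40  49  45  39
   39  34  33  33  35  28  27  33  32  32  27  33  28  33]
 [ 44  43  48  49  48  50  48  48  46  45  45  46  46  46  40  44  41  42
   40  34  36  37  32  36  32  33  32  34  34  29  32  33]
 [ 35  32  34  32  37  36  36  41  48  40  49  50  47  45  47  49  45  41
   48  44  42  36  33  34  37  31  35  33  31  32  26  32]
 [ 26  30  31  27  31  29  27  29  33  35  32  35  34  37  36  42  44  46
   45  46  48  37  28  30  31  33  32  36  32  29  33  26]
 [ 24  27  28  30  34  30  30  27  30  31  30  28  27  25  33  31  35  36
   38  34  34  23  34  36  39  33  36  34  36  33  28  28]]
```

send_rows:
  dr:
    - [0,0,0]
    - [0,0,0]
    - [0,0,0]
    - [0,0,0]
    - [0,0,0]
    - [0,0,0]
    - [0,0,0]
    - [0,0,0]
  xyz:
    - [0,0.05,1.5]
    - [0,0.05,3]
    - [0,0.05,4.5]
    - [0,0.05,6]
    - [0,0.05,7.5]
    - [0,0.05,8.6]
    - [0,0.05,9.2]
    - [0,0.05,9.2]
  jaw: [5,5,5,5,5,5,5,5]

```text
time_s: 7.3
eef_pos: [0.5102, -0.0271, 0.1171]
eef_rot: [-0.0, 0.995, -0.097, -0.0]
wrist_force: [0.1, 0.2, -2.3]
opening: 0.148
grasp_force: 59.5
```

Run:
```python
from h import *
c,Rc,o=cur();print(c,o["wrist_force"])
for n in("top","side"):cv2.imwrite(f"pics/{n}3.png",ctrl.camera(n)[:,:,::-1])
t=cv2.imread("pics/top3.png");s=cv2.imread("pics/side3.png")
for z in(.090,.094):
    print(fitring("top",t,(335,205,60,75),[.51,-.028,-.195],z))
    print(fitring("side",s,(255,150,65,50),[.51,-.028,-.195],z))
cv2.imwrite("pics/z3.png",cv2.resize(np.hstack([t[190:290,300:420],s[145:245,225:345]]),(800,333),interpolation=cv2.INTER_CUBIC))
```

```text
[ 0.5102 -0.0271  0.1171] [ 0.0983  0.2323 -2.3054]
(array([ 0.5092, -0.0257, -0.187 ]), 6, [[1.1, 0.1], [-0.7, 0.3], [0.3, -0.1], [-0.2, 0.1], [-1.3, -0.4], [0.7, -0.0]])
(array([ 0.508 , -0.025 , -0.1979]), 6, [[-0.0, 0.1], [-0.1, 0.1], [-0.0, 0.1], [-0.1, -0.3], [0.2, 0.1], [0.1, -0.2]])
(array([ 0.5089, -0.0251, -0.1867]), 6, [[1.1, 0.0], [-0.7, 0.3], [0.3, -0.1], [-0.2, 0.2], [-1.2, -0.4], [0.7, 0.0]])
(array([ 0.5079, -0.0175, -0.1957]), 6, [[-0.0, 0.0], [-0.1, 0.1], [0.0, 0.1], [-0.2, -0.3], [0.2, 0.2], [0.1, -0.2]])
```

View pics/z3.png

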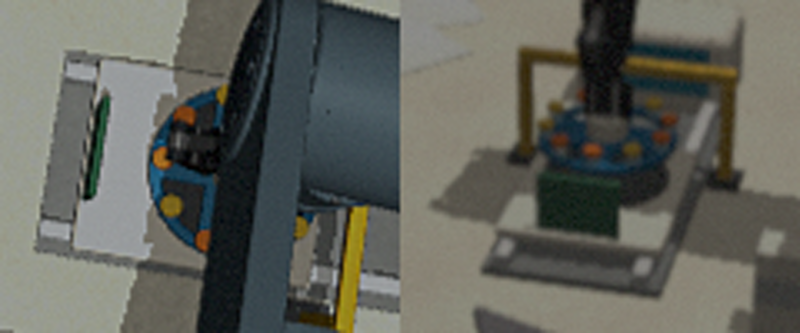

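The carousel hangs just above the shaft. In the side view its ring is at crop (605,135), centred over the seat. Both views say it needs about +1 mm in x and −1.2 mm in y, so I'll correct that while lowering onto the shaft's taper.

send_rows:
  dr:
    - [0,0,0]
    - [0,0,0]
    - [0,0,0]
    - [0,0,0]
    - [0,0,0]
    - [0,0,0]
    - [0,0,0]
    - [0,0,0]
  xyz:
    - [0.12,0.1,0]
    - [0.12,0.1,0.3]
    - [0.12,0.1,0.6]
    - [0.12,0.1,0.9]
    - [0.12,0.1,1.2]
    - [0.12,0.1,1.5]
    - [0.12,0.1,1.7]
    - [0.12,0.1,1.7]
  jaw: [5,5,5,5,5,5,5,5]

```text
time_s: 8.4
eef_pos: [0.5112, -0.0283, 0.1002]
eef_rot: [-0.0, 0.995, -0.097, -0.0]
wrist_force: [0.2, -0.3, -3.6]
opening: 0.153
grasp_force: 59.5
```

send_rows:
  dr:
    - [0,0,0]
    - [0,0,0]
    - [0,0,0]
    - [0,0,0]
    - [0,0,0]
    - [0,0,0]
    - [0,0,0]
    - [0,0,0]
  xyz:
    - [0,0,0.15]
    - [0,0,0.3]
    - [0,0,0.45]
    - [0,0,0.6]
    - [0,0,0.7]
    - [0,0,0.8]
    - [0,0,0.8]
    - [0,0,0.8]
  jaw: [5,5,5,5,5,5,5,5]

```text
time_s: 9.4
eef_pos: [0.5114, -0.0283, 0.0925]
eef_rot: [-0.0, 0.995, -0.097, 0.0]
wrist_force: [0.1, -0.5, -3.4]
opening: 0.153
grasp_force: 59.5
```

send_rows:
  dr:
    - [0,0,0]
    - [0,0,0]
    - [0,0,0]
    - [0,0,0]
    - [0,0,0]
    - [0,0,0]
    - [0,0,0]
    - [0,0,0]
  xyz:
    - [0,0,0.15]
    - [0,0,0.3]
    - [0,0,0.4]
    - [0,0,0.5]
    - [0,0,0.6]
    - [0,0,0.7]
    - [0,0,0.7]
    - [0,0,0.7]
  jaw: [5,5,5,5,5,5,5,5]

```text
time_s: 10.4
eef_pos: [0.5113, -0.0284, 0.0859]
eef_rot: [-0.0, 0.995, -0.097, 0.0]
wrist_force: [-4.5, 0.0, 5.8]
opening: 0.15
grasp_force: 60.8
```

send_rows:
  dr:
    - [0,0,0]
    - [0,0,0]
    - [0,0,0]
    - [0,0,0]
    - [0,0,0]
    - [0,0,0]
    - [0,0,0]
    - [0,0,0]
  xyz:
    - [0,0,0]
    - [0,0,0]
    - [0,0,0]
    - [0,0,0]
    - [0,0,0]
    - [0,0,0]
    - [0,0,0]
    - [0,0,0]
  jaw: [20,30,40,50,50,50,50,50]

```text
time_s: 11.4
eef_pos: [0.5113, -0.0283, 0.0854]
eef_rot: [-0.0, 0.995, -0.097, 0.0]
wrist_force: [-1.0, -0.2, -0.5]
opening: 0.496
grasp_force: 0.0
```

send_rows:
  dr:
    - [0,0,0]
    - [0,0,0]
    - [0,0,0]
    - [0,0,0]
    - [0,0,0]
    - [0,0,0]
    - [0,0,0]
    - [0,0,0]
  xyz:
    - [0,0,-0.5]
    - [0,0,-1.5]
    - [0,0,-3]
    - [0,0,-5]
    - [0,0,-7]
    - [0,0,-9]
    - [0,0,-11]
    - [0,0,-11]
  jaw: [50,50,50,50,50,50,50,50]

```text
time_s: 12.4
eef_pos: [0.5127, -0.0288, 0.1981]
eef_rot: [0.0, 0.995, -0.097, 0.003]
wrist_force: [0.3, 0.4, -0.0]
opening: 0.501
grasp_force: 0.0
```

Run:
```python
from h import *
c,Rc,o=cur();print(c,o["wrist_force"],o["opening"])
yaw=-.195;ey=np.array([-np.sin(yaw),np.cos(yaw),0]);ex=np.array([np.cos(yaw),np.sin(yaw),0])
tab=np.array([.5105,-.0275,0])+.1*ey;print("tab",tab)
A=tab+.11*ey+[0,0,.18];print("above",A,rel(A,down(yaw)))
```

```text
[ 0.5127 -0.0288  0.1981] [ 0.2739  0.3563 -0.042 ] 0.5010774947562812
tab [0.5299 0.0706 0.    ]
above [0.5512 0.1785 0.18  ] (array([ -0.2521, -21.0817,   1.8076]), array([-0.0005, -0.0492,  0.0001]))
```

send_rows:
  dr:
    - [0,0,0]
    - [0,0,0]
    - [0,0,0]
    - [0,0,0]
    - [0,0,0]
    - [0,0,0]
    - [0,0,0]
    - [0,0,0]
  xyz:
    - [0,-2.5,0]
    - [-0.1,-5.5,0]
    - [-0.1,-9,0]
    - [-0.2,-12.5,0]
    - [-0.2,-16,0]
    - [-0.25,-19,0]
    - [-0.25,-21,0]
    - [-0.25,-21,0]
  jaw: [40,30,20,10,0,0,0,0]

```text
time_s: 13.4
eef_pos: [0.5493, 0.179, 0.1951]
eef_rot: [-0.0, 0.995, -0.096, -0.0]
wrist_force: [0.2, -0.0, -0.5]
opening: 0.001
grasp_force: 0.0
```

Run:
```python
from h import *
c,Rc,o=cur();print(c,o["opening"],"to push start",rel([.5475,.1594,.070],down(-.195)))
for n in("top","side"):cv2.imwrite(f"pics/{n}4.png",ctrl.camera(n)[:,:,::-1])
t=cv2.imread("pics/top4.png");s=cv2.imread("pics/side4.png")
print(fitring("top",t,(335,205,60,75),[.51,-.028,-.195],.060));print(fitring("side",s,(255,165,65,50),[.51,-.028,-.195],.060))
cv2.imwrite("pics/z4.png",cv2.resize(np.hstack([t[190:290,300:420],s[145:245,225:345]]),(800,333),interpolation=cv2.INTER_CUBIC))
```

```text
[0.5493 0.179  0.1951] 0.0009503166123665082 to push start (array([ 0.1995,  1.9575, 12.5063]), array([-0.002 ,  0.0041,  0.0169]))
(array([ 0.5101, -0.027 , -0.1944]), 10, [[0.1, -0.1], [0.1, 0.1], [-0.1, -0.1], [0.2, -0.1], [-0.1, 0.1], [0.0, -0.1], [-0.1, 0.1], [0.0, 0.0], [-0.0, 0.2], [-0.1, -0.1]])
(array([ 0.5086, -0.0242, -0.1994]), 6, [[0.0, -0.0], [0.1, 0.2], [0.2, -0.2], [-0.2, 0.1], [0.2, 0.2], [-0.3, -0.3]])
```

View pics/z4.png

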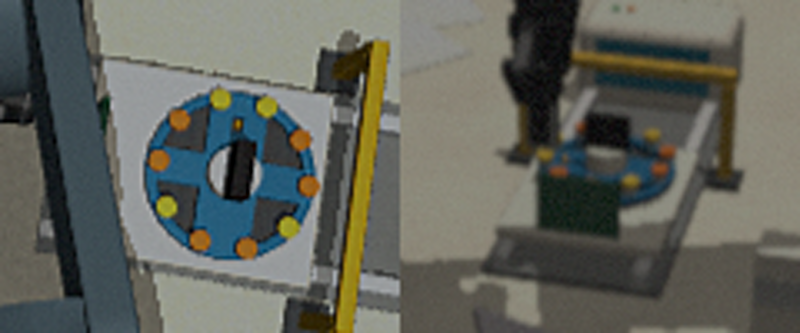

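The carousel is home: all 10 vials fit the seat pose to within about 0.2 px, and the brass pin shows in the slot at crop (238,123). Next I'll lower the closed fingers in front of the tab.

send_rows:
  dr:
    - [0,0,0]
    - [0,0,0]
    - [0,0,0]
    - [0,0,0]
    - [0,0,0]
    - [0,0,0]
    - [0,0,0]
    - [0,0,0]
  xyz:
    - [0.2,0.5,1.5]
    - [0.2,1,3.5]
    - [0.2,1.5,5.5]
    - [0.2,2,7.5]
    - [0.2,2,9.5]
    - [0.2,2,11.5]
    - [0.2,2,12.5]
    - [0.2,2,12.5]
  jaw: [0,0,0,0,0,0,0,0]

```text
time_s: 14.5
eef_pos: [0.5469, 0.1575, 0.0694]
eef_rot: [-0.0, 0.995, -0.098, -0.001]
wrist_force: [-0.1, -0.3, -0.1]
opening: 0.007
grasp_force: 0.0
```

send_rows:
  dr:
    - [0,0,0]
    - [0,0,0]
    - [0,0,0]
    - [0,0,0]
    - [0,0,0]
    - [0,0,0]
    - [0,0,0]
    - [0,0,0]
  xyz:
    - [0,1.5,0]
    - [0,3,0]
    - [0,4.5,0]
    - [0,5.7,0]
    - [0,6.6,0]
    - [0,7.4,0]
    - [0,8.2,0]
    - [0,9,0]
  jaw: [0,0,0,0,0,0,0,0]

```text
time_s: 15.5
eef_pos: [0.5303, 0.0699, 0.0705]
eef_rot: [-0.001, 0.995, -0.097, 0.0]
wrist_force: [1.2, 3.2, -1.0]
opening: -0.002
grasp_force: 1.8
```

send_rows:
  dr:
    - [0,0,0]
    - [0,0,0]
    - [0,0,0]
    - [0,0,0]
    - [0,0,0]
    - [0,0,0]
    - [0,0,0]
    - [0,0,0]
  xyz:
    - [0,0.8,0]
    - [0,1.6,0]
    - [0,2.4,0]
    - [0,3.2,0]
    - [0,4,0]
    - [0,4.8,0]
    - [0,5.6,0]
    - [0,6.4,0]
  jaw: [0,0,0,0,0,0,0,0]

```text
time_s: 16.5
eef_pos: [0.518, 0.0065, 0.0705]
eef_rot: [-0.0, 0.995, -0.097, 0.0]
wrist_force: [2.7, 3.0, -0.1]
opening: -0.003
grasp_force: 1.7
```

send_rows:
  dr:
    - [0,0,0]
    - [0,0,0]
    - [0,0,0]
    - [0,0,0]
    - [0,0,0]
    - [0,0,0]
    - [0,0,0]
    - [0,0,0]
  xyz:
    - [0,0.6,0]
    - [0,1.2,0]
    - [0,1.8,0]
    - [0,2.4,0]
    - [0,2.8,0]
    - [0,3.2,0]
    - [0,3.5,0]
    - [0,3.8,0]
  jaw: [0,0,0,0,0,0,0,0]

```text
time_s: 17.5
eef_pos: [0.5105, -0.0303, 0.0705]
eef_rot: [-0.0, 0.995, -0.097, 0.0]
wrist_force: [2.4, 3.0, 0.9]
opening: 0.004
grasp_force: 1.6
```

send_rows:
  dr:
    - [0,0,0]
    - [0,0,0]
    - [0,0,0]
    - [0,0,0]
    - [0,0,0]
    - [0,0,0]
    - [0,0,0]
    - [0,0,0]
  xyz:
    - [0,0.2,0]
    - [0,0.4,0]
    - [0,0.6,0]
    - [0,0.8,0]
    - [0,1,0]
    - [0,1.2,0]
    - [0,1.4,0]
    - [0,1.6,0]
  jaw: [0,0,0,0,0,0,0,0]

```text
time_s: 18.5
eef_pos: [0.5095, -0.0353, 0.0708]
eef_rot: [-0.009, 0.995, -0.098, 0.002]
wrist_force: [20.8, 61.5, 5.5]
opening: 0.0
grasp_force: 32.5
```

The force rose sharply at the stop, so I'll back off and check.

send_rows:
  dr:
    - [0,0,0]
    - [0,0,0]
    - [0,0,0]
    - [0,0,0]
    - [0,0,0]
    - [0,0,0]
    - [0,0,0]
    - [0,0,0]
  xyz:
    - [0,-0.5,0]
    - [0,-1.5,0]
    - [0,-3,0]
    - [0,-5,0]
    - [0,-7,0]
    - [0,-9,0]
    - [0,-10,0]
    - [0,-10,0]
  jaw: [0,0,0,0,0,0,0,0]

```text
time_s: 19.5
eef_pos: [0.5265, 0.0524, 0.0703]
eef_rot: [-0.0, 0.995, -0.097, -0.0]
wrist_force: [-0.1, -1.5, 0.0]
opening: -0.001
grasp_force: 0.0
```

Run:
```python
from h import *
c,Rc,o=cur();print(c,o["wrist_force"])
for n in("top","side"):cv2.imwrite(f"pics/{n}5.png",ctrl.camera(n)[:,:,::-1])
t=cv2.imread("pics/top5.png");s=cv2.imread("pics/side5.png")
d=np.array([np.sin(-.195),-np.cos(-.195)])
for k in(.12,.13,.14):
    p=np.array([.5101,-.027])+k*d
    print(k,p,fitring("top",t,(385,205,80,85),[*p,-.195],.060)[:2],proj("top",[*p,.06]))
cv2.imwrite("pics/z5.png",cv2.resize(np.hstack([t[190:310,330:490],s[110:230,220:380]]),(800,300),interpolation=cv2.INTER_CUBIC))
```

```text
[0.5265 0.0524 0.0703] [-0.1153 -1.5451  0.0151]
0.12 [ 0.4868 -0.1447] (array([ 0.4869, -0.1444, -0.1967]), 5) [[421.52   250.3305]]
0.13 [ 0.4849 -0.1545] (array([ 0.4862, -0.1448, -0.1885]), 6) [[425.8758 251.0691]]
0.14 [ 0.483  -0.1643] (array([ 0.481 , -0.1735, -0.1409]), 3) [[430.2355 251.8084]]
```

View pics/z5.png

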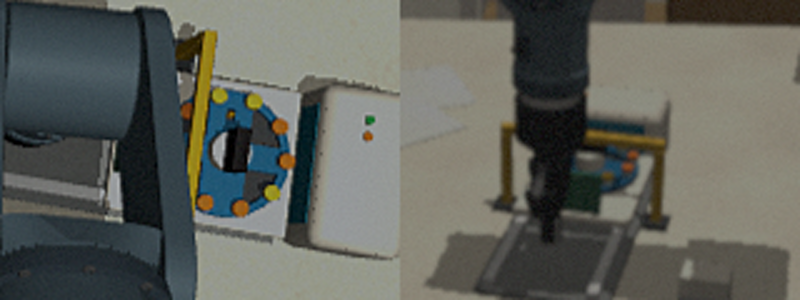

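The tray went in about 120 mm and the carousel has passed the bar: the ring is at crop (237,150) and the bar at (205,115). I'll check that the shaft is 45 mm beyond the bar, which would mean it is at the stop.

Run:
```python
from h import *
t=cv2.imread("pics/top0.png")
b,m=blobs(t,(18,130,120),(32,255,255),(395,195,30,105),40);print(b)
ys,xs=np.nonzero(m);P=on("top",np.c_[xs+395,ys+195],(0,0,.112))
d=np.array([np.sin(-.195),-np.cos(-.195),0])
for q in([.5101,-.027,0],[.4868,-.1446,0]):
    print(np.percentile((P-q)@d,[5,50,95]))
t5=cv2.imread("pics/top5.png")
print(fitring("top",t5,(385,205,80,85),[.4868,-.1446,-.195],.060))
print(rel([.5498,.1645,.070],down(-.195)))
```

```text
[(np.int32(295), array([409.9831, 232.2407]))]
[0.0706 0.0752 0.08  ]
[-0.0493 -0.0446 -0.0399]
(array([ 0.4869, -0.1444, -0.1967]), 5, [[0.1, 0.0], [0.0, -0.2], [-0.1, -0.0], [0.0, 0.1], [-0.0, 0.1]])
(array([  0.0926, -11.5105,   0.0334]), array([-0.0011,  0.0023, -0.0021]))
```

The shaft is 44.6 mm beyond the bar, so the tray is fully in. The robot is clear, so I'll hand in.

```bash
python3 -c "
from bench import ctrl
print(ctrl.hand_in())"
```

```text
the job is handed in; nothing more can be done
None
```

The job is handed in: the carousel sits fully home on the shaft and pin, and the tray is pushed in to its stop, with the shaft measured 44.6 mm past the height bar (45 mm expected); the pass/fail result was not reported back.

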